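# Clear the kiln lid and hold it open

## Robot

A 6-joint arm with a two-finger parallel gripper is mounted at the origin on the work surface. World frame = base frame: x ahead of the robot, y to its left, z up, the work surface at z = 0. Lengths are in mm, angles in rad, forces in N, time in s.
With the tool pointing down it reaches from about 350 to 975 mm from the base axis. Payload 7.1 kg.
Tool frame: the origin (TCP) lies between the finger pads; the fingertips stand 19 mm ahead of it and the grasp point (between the pads) is the TCP; z points along the fingers, y is the line along which they close (so a half turn about z gives the same grasp; the last joint's range is limited). The gripper opens to 88 mm and grips with 3 to 60 N. Pads are 20 mm wide; open, the fingers measure 115 mm over their backs; the gripper's body (75 mm by 178 mm) begins 61 mm behind the grasp point.
Start: joints at [-1.129, 0.423, 1.63, -0, 1.089, -0.019], TCP at [277.93, -559.786, 241.675] pointing down, gripper open.
Joint ranges: [-3, 3], [-0.9, 2.11], [0.09, 2.58], [-1.31, 4.45], [0.11, 2.69], [-2.54, 2.54]. Speed limits (rad/s): [2.39, 2.39, 3.01, 3.14, 3.14, 3.14].

## Interface

Orientations are given as a rotation vector (axis times angle).
In Python, from workcell import ctrl gives the robot as it stands.
- The arm moves only by the tool arm_command, never from a script. Its argument "series" is a list of rows, each an object with "linear": the shift along the tool's x, y, z in m, a list of three; "turn": the turn about the tool's z in rad. A call has 1 to 10 rows; each row shifts and turns the commanded pose from where the row before left it, along the tool's axes as they then stand; what a row does not reach is not made up. A row lasts 1/10 s, in which the tool goes at most 50 mm and 8.59 degrees, less where a joint would pass 70% of its speed; a pose out of reach is approached as far as the arm can. A call with a gripper value outside its range is refused whole. "jaw" is the opening, from -1 (shut) to 1 (fully open), set as the call begins (left out, the last holds). The fingers move at their own pace and stop on an object; the grip force is fixed at half the most. Time passes only in rows, so rows that do not move let the fingers close. It gives the time, the measured TCP pose, the force, the opening and the grip force at its end, in the units of the state.
- ctrl.get_obs(): the state, without advancing time (a new reading comes with each control period).
- ctrl.get_image(name): name is "side" or "top" or "wrist"; returns a dict with "frame" (384x512x3 uint8, blue, green, red), "fx", "fy", "cx", "cy" (pixels), "rvec" (rotation vector, rad) and "tvec" (3), from world to camera coordinates, as OpenCV has them. Camera axes: x right, y down, z forward; pixel columns grow to the right and rows downward; lengths in mm; the calibration is good to about 2 mm. A picture is of the moment at which its call begins. There is no depth.
- ctrl.close_job(): hands the job in; it is judged then, once.
The state is a dict: "t": time; "qpos": joint angles; "qvel": joint speeds; "joint_torque": joint torques, N m; "ee_pos": TCP position; "orientation": TCP orientation; "ft_force": force on the tool from outside, world axes, zero at the start; "moment": the same for the moment, N m; "width": finger opening in mm; "grasp_force": force on a finger pad.
Only numpy, scipy, OpenCV 4.12 (cv2) and the standard library are available. Lean on these libraries where they do the work, as an engineer would, in place of code of your own. Each camera call takes 0.05 s, during which the arm holds its last target. There are 200 camera calls.

## Task

Get the fusing kiln open for me: the three kiln posts left standing on its lid go back upright, side by side, into the empty row of the wooden post box, each set down gently, none dropped or knocked over. Once the lid is clear, lift it by its handle to 45 degrees and finish still holding it there by the handle, steady, so that I can take the glass out with both hands - it falls shut if let go, so never let it drop. Leave the jar, mug and cup where they are.

Things in the scene. Friction and masses are not known exactly. Their poses are not given: they have to be found in the camera images.
- kiln: Tabletop glass-fusing kiln, steel box fixed to the bench: 250 deep (its x), 300 wide (its y), base 115 mm high. Origin: centre of the underside, on the bench. Its -x side is the front (control panel, handle), the lid's hinge runs along its rear (+x) edge. Kiln and post box stand side by side; either may be the left one.
- kiln_lid (a joint): Lid angle in rad: 0 = shut, grows as the lid opens upward; 0.785 = 45 degrees. The lid is a flat steel slab 250 x 300 x 45 mm, about 1.2 kg, its top 160.5 mm above the bench when shut. There is no stay, spring or catch: it falls shut as soon as it is not held.
- kiln_lid_hinge (a point): Middle of the lid's hinge axis, 115.5 mm above the bench at the kiln's rear edge. Axes turn with the lid: y along the hinge axis, x from the front edge towards the hinge in the plane of the lid, z out of the lid's top.
- lid_handle (a point): Lid handle: a round wooden bar (the solid kiln_lid_c1) 16 mm thick and 130 mm long, carried by a steel arm at each end, in front of the lid. Origin: middle of the bar, on its axis; y along the bar; axes turn with the lid. The bar lies 45 mm ahead of the lid's front edge, 295 mm from the hinge axis and 22.5 mm above it when shut (138 mm above the bench); clear space all round it, 37 mm between bar and lid. The bar may turn between the fingers as the lid swings.
- post_thick: Thick round kiln post (upright tube of cream cordierite), 40 mm diameter, 95 mm high, about 0.17 kg. Origin: centre of its underside; z up its axis. Starts standing on the kiln lid.
- post_square: Square kiln post, same material, 38 x 38 mm, 85 mm high, about 0.17 kg. Origin: centre of its underside; x and y square to its faces; z up. Starts standing on the kiln lid.
- post_thin: Thin round kiln post, same material, 28 mm diameter, 100 mm high, about 0.10 kg. Origin: centre of its underside; z up. Starts standing on the kiln lid.
- post_box: Open wooden box for kiln posts, fixed to the bench: 114 (x) x 140 (y) x 55 mm high, walls 8 mm, floor 8 mm thick. Origin: centre of the underside. A board along y parts it in two rows: the +x row is full of short posts (none above 45 mm), the -x row is empty.
- row_floor (a point): Middle of the floor of the box's empty row, 8 mm above the bench; axes as the box. The row is 48 mm wide (x) and 124 mm long (y), its walls rise 47 mm above this floor: room for the three posts side by side along y with 18 mm to spare in all.
- frit_jar: Bystander: green glass jar with black cap, 56 mm diameter, 75 mm high. Origin: centre of underside. Leave alone.
- mug: Bystander: red mug, 76 mm diameter, 85 mm high, handle to its +y. Origin: centre of underside. Leave alone.
- cup: Bystander: white plastic cup, 84 mm across the rim, 70 mm high. Origin: centre of underside. Leave alone.

How it is judged (in metres and radians):
On the way:
1. the three posts stand on the floor of the box's empty row, let go, with the kiln lid still shut (x of post_thick in the frame of row_floor between -0.014 and 0.014 m and y of post_thick in the frame of row_floor between -0.055 and 0.055 m and z of post_thick in the frame of row_floor between -0.005 and 0.006 m and angle between each of post_thick, post_square, post_thin's own z axis and vertical below 0.1 rad and x of post_square in the frame of row_floor between -0.014 and 0.014 m and y of post_square in the frame of row_floor between -0.055 and 0.055 m and z of post_square in the frame of row_floor between -0.005 and 0.006 m and x of post_thin in the frame of row_floor between -0.014 and 0.014 m and y of post_thin in the frame of row_floor between -0.055 and 0.055 m and z of post_thin in the frame of row_floor between -0.005 and 0.006 m and contact force between the fingers and post_thick below 0.2 N and contact force between the fingers and post_square below 0.2 N and contact force between the fingers and post_thin below 0.2 N and value of joint kiln_lid below 0.06 rad), for 0.2 s.
At the end, for the whole second after the job is handed in: The three posts stand upright (within 0.1 rad), at rest, on the floor of the box row, untouched by the robot; the lid stands at 0.785 +- 0.1 rad (45 degrees, within about 5.7), not moving (under 0.06 rad/s), carried by the robot's fingers on its handle (more than 2 N), while the robot keeps holding (x of post_thick in the frame of row_floor between -0.014 and 0.014 m and y of post_thick in the frame of row_floor between -0.055 and 0.055 m and z of post_thick in the frame of row_floor between -0.005 and 0.006 m and angle between each of post_thick, post_square, post_thin's own z axis and vertical below 0.1 rad and x of post_square in the frame of row_floor between -0.014 and 0.014 m and y of post_square in the frame of row_floor between -0.055 and 0.055 m and z of post_square in the frame of row_floor between -0.005 and 0.006 m and x of post_thin in the frame of row_floor between -0.014 and 0.014 m and y of post_thin in the frame of row_floor between -0.055 and 0.055 m and z of post_thin in the frame of row_floor between -0.005 and 0.006 m and linear speed of each of post_thick, post_square, post_thin below 0.03 m/s and contact force between the arm and post_thick below 0.5 N and contact force between the arm and post_square below 0.5 N and contact force between the arm and post_thin below 0.5 N and value of joint kiln_lid between 0.685 and 0.885 rad and velocity of joint kiln_lid between -0.06 and 0.06 rad/s and contact force between the fingers and kiln_lid_c1 above 2 N); the arm keeps its last pose, push and grip.
It fails at once if a kiln post is knocked over or tipped far (angle between any of post_thick, post_square, post_thin's own z axis and vertical above 0.6 rad).
It fails at once if a kiln post is dropped (falls freely more than about 2 cm) instead of being set down ((height (world z) of post_thick between 0.03 and 0.145 m and contact force between the fingers and post_thick below 0.05 N and linear speed of post_thick above 0.25 m/s) or (height (world z) of post_square between 0.03 and 0.145 m and contact force between the fingers and post_square below 0.05 N and linear speed of post_square above 0.25 m/s) or (height (world z) of post_thin between 0.03 and 0.145 m and contact force between the fingers and post_thin below 0.05 N and linear speed of post_thin above 0.25 m/s)).
It fails at once if the lid is raised before the posts are off it (value of joint kiln_lid above 0.06 rad and height (world z) of any of post_thick, post_square, post_thin above 0.14 m).
It fails at once if the lid is let drop (velocity of joint kiln_lid below -1.2 rad/s).
It fails at once if the jar, mug or cup is disturbed (shifted 3 cm or tipped) (distance of any of frit_jar, mug, cup from where it was at the start of the episode above 0.03 m or angle between any of frit_jar, mug, cup's own z axis and vertical above 0.35 rad).
It also fails if it takes over 72 s, if anything falls off the work surface, if the arm or the gripper's body presses on something with over 40 N, if the wrist force passes 120 N, or if a joint passes its speed limit or range.

## Working session

There is one attempt and no reset: what is moved stays moved. The work goes in short steps, Python scripts to look and compute and a tool call to move; the robot and the scene stay as the last step left them, time stands still between calls to the robot, and variables do not carry over. Pictures are saved under pics/ and viewed, at most 10 in all, crops included, and the job is handed in when it is done.

Besides the shell and the picture viewer there is one more tool, called after "Emit:" as name([rows], argument=value, ...), one row to a line, values as JSON. arm_command: Moves the arm, as the interface text tells. Its arguments: {"type":"object","properties":{"series":{"type":"array"},"jaw":{"type":"number"}},"required":["series"]}

```bash
mkdir -p pics; ls; python3 - <<'E'
from workcell import ctrl
import cv2
print(ctrl.get_obs())
for n in("side","top"):
    d=ctrl.get_image(n); cv2.imwrite(f"pics/{n}0.png",d["frame"]); print(n,{k:v for k,v in d.items() if k!="frame"})
E
```

```text
pics
{'t': 0.0, 'qpos': array([-1.12902528e+00,  4.23869260e-01,  1.63066441e+00,  3.47017911e-06,
        1.08859188e+00, -1.90301624e-02]), 'qvel': array([ 9.14280384e-05, -2.13565024e-04,  1.98856289e-04, -6.98071581e-04,
        1.13687194e-03, -6.73810260e-05]), 'joint_torque': array([ 6.82442387e-04, -5.44624865e+01, -2.73661441e+01,  6.44655456e-02,
        2.28404120e-02, -1.13409408e-04]), 'ee_pos': array([ 277.70287611, -559.34115875,  240.89398051]), 'orientation': array([-3.05711677e+00, -7.17092957e-01,  5.00211535e-04]), 'ft_force': array([-0.32977063,  0.74134339, -0.2188294 ]), 'moment': array([0.02937449, 0.02582732, 0.0176495 ]), 'grasp_force': 0.0, 'width': 88.25683049610168}
side {'fx': 464.2832955076349, 'fy': 464.2832955076349, 'cx': 252.45277384083212, 'cy': 197.246395047712, 'rvec': array([ 0.66126626, -2.71007676,  1.06746119]), 'tvec': array([ 473.41780151,  261.55149875, 1243.07463716])}
top {'fx': 350.60661940433334, 'fy': 350.60661940433334, 'cx': 255.73242748456116, 'cy': 191.6878621847701, 'rvec': array([ 2.19819198, -2.1712269 ,  0.16253433]), 'tvec': array([ -25.77888522,  555.63922665, 1009.00318663])}
```

View pics/side0.png

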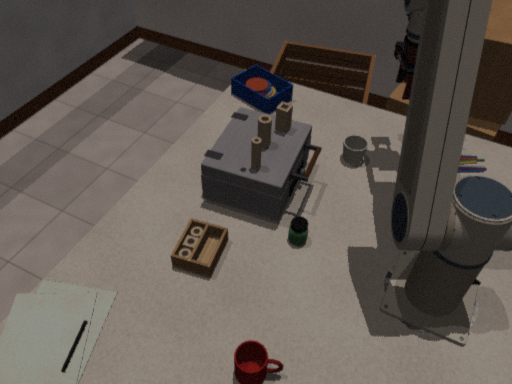

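View pics/top0.png

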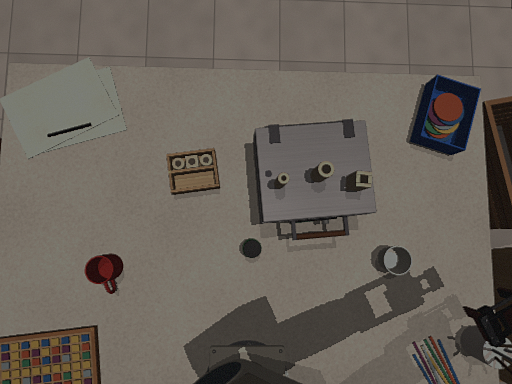

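The kiln is on the right with its posts' tops at about (284,178) thin, (326,169) thick and (364,180) square. The box is at (167–219,150–194) with the empty row at the bottom, and the handle bar is at about (320,232). I'll enlarge that part with a pixel grid.

```bash
cat > h.py <<'E'
import cv2, numpy as np
from workcell import ctrl
def ray(d,u,v,z):
    R,_=cv2.Rodrigues(d["rvec"]); t=d["tvec"]
    c=-R.T@t; r=R.T@np.array([(u-d["cx"])/d["fx"],(v-d["cy"])/d["fy"],1])
    return (c+r*(z-c[2])/r[2])
def proj(d,P):
    K=np.array([[d["fx"],0,d["cx"]],[0,d["fy"],d["cy"]],[0,0,1]])
    return cv2.projectPoints(np.array(P,float).reshape(-1,3),d["rvec"],d["tvec"],K,None)[0].reshape(-1,2)
def crop(d,u0,v0,u1,v1,s,name,g=10):
    im=cv2.resize(d["frame"][v0:v1,u0:u1],None,fx=s,fy=s,interpolation=cv2.INTER_CUBIC)
    im=cv2.convertScaleAbs(im,alpha=1.5,beta=10)
    for u in range(-(-u0//g)*g,u1,g):
        cv2.line(im,((u-u0)*s,0),((u-u0)*s,5),(0,255,255),1)
        if u%(2*g)==0: cv2.putText(im,str(u),((u-u0)*s-10,16),0,.35,(0,255,255),1)
    for v in range(-(-v0//g)*g,v1,g):
        cv2.line(im,(0,(v-v0)*s),(5,(v-v0)*s),(0,255,255),1)
        if v%(2*g)==0: cv2.putText(im,str(v),(7,(v-v0)*s+4),0,.35,(0,255,255),1)
    cv2.imwrite(name,im)
E
python3 - <<'E'
from h import *
d=ctrl.get_image("top"); crop(d,160,112,384,248,3,"pics/topc.png")
# lid corners guess and box: contour polygons
f=d["frame"]; hsv=cv2.cvtColor(f,cv2.COLOR_BGR2HSV)
m=cv2.inRange(hsv,(5,90,30),(25,255,255)); 
c,_=cv2.findContours(m,cv2.RETR_EXTERNAL,cv2.CHAIN_APPROX_NONE)
for k in c:
    if cv2.contourArea(k)>150:
        r=cv2.minAreaRect(k); print("wood",r)
E
```

```text
wood ((50.0, 354.5), (57.0, 100.0), 90.0)
wood ((501.5, 275.0), (54.0, 19.0), 90.0)
wood ((320.4294128417969, 234.20626831054688), (5.578006267547607, 47.52372360229492), 84.92039489746094)
wood ((192.55853271484375, 170.94886779785156), (40.655616760253906, 49.148887634277344), 82.56858825683594)
wood ((497.5, 152.5), (113.0, 27.0), 90.0)
wood ((447.5, 106.5), (27.0, 27.0), 90.0)
```

View pics/topc.png

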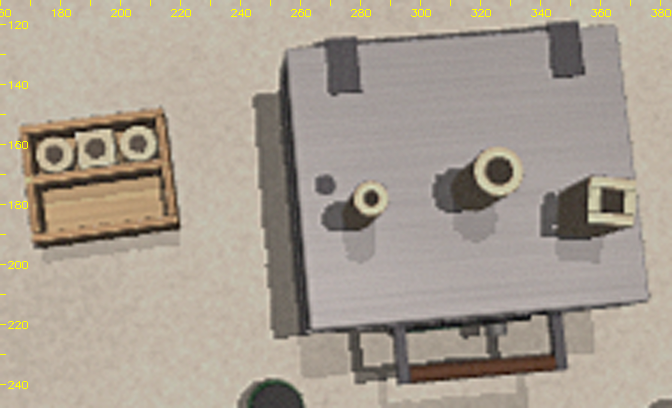

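```bash
python3 - <<'E'
from h import *
np.set_printoptions(precision=1,suppress=True)
d=ctrl.get_image("top"); hsv=cv2.cvtColor(d["frame"],cv2.COLOR_BGR2HSV)
m=cv2.inRange(hsv,(15,40,120),(40,160,255)); m[:, :262]=0; m[215:]=0; m[:130]=0; m[:,378:]=0
c,_=cv2.findContours(m,cv2.RETR_EXTERNAL,cv2.CHAIN_APPROX_NONE)
for k in c:
    if cv2.contourArea(k)<30: continue
    r=cv2.minAreaRect(k); (u,v)=r[0]; h=100 if u<300 else 95 if u<345 else 85
    print("post",r,ray(d,u,v,160.5+h))
    if u>345:
        b=cv2.boxPoints(r); w=np.array([ray(d,*p,245.5)[:2] for p in b]); e=np.roll(w,-1,0)-w
        print(np.linalg.norm(e,axis=1),np.degrees(np.arctan2(e[:,1],e[:,0])))
for nm,pts,z in(("lid RL FL FR RR",[(255.3,128),(262.7,222),(376,211.3),(365,120.3)],160.5),("box",[(167.7,154.3),(214.3,148.7),(220,187.7),(171.7,193)],55),("bar",[(297,237),(344.3,233)],140)):
    w=np.array([ray(d,*p,z)[:2] for p in pts]); e=np.roll(w,-1,0)-w
    print(nm,w.tolist() and w,w.mean(0),np.linalg.norm(e,axis=1),np.degrees(np.arctan2(e[:,1],e[:,0])))
E
```

```text
post ((283.0, 177.5), (9.0, 10.0), 90.0) [565.  -72.7 260.5]
post ((326.0, 168.5), (14.758047103881836, 14.310833930969238), 26.56505012512207) [ 588.8 -175.   255.5]
lid RL FL FR RR [[ 711.1  -10.8]
 [ 463.7  -32.4]
 [ 494.8 -328.7]
 [ 738.9 -305.4]] [ 602.1 -169.3] [248.3 297.9 245.2 295.9] [-175.   -84.     5.5   95.4]
box [[658.5 238.5]
 [677.7 104.4]
 [563.3  85.4]
 [546.  223. ]] [611.4 162.8] [135.5 115.9 138.7 113.6] [ -81.9 -170.6   97.2    7.8]
bar [[ 425.9 -124.2]
 [ 437.5 -250. ]] [ 431.7 -187.1] [126.4 126.4] [-84.7  95.3]
```

Emit:
arm_command([
  {"linear":[0.04,-0.019,-0.018],"turn":0},
  {"linear":[0.04,-0.019,-0.018],"turn":0},
  {"linear":[0.04,-0.019,-0.018],"turn":0},
  {"linear":[0.04,-0.019,-0.018],"turn":0},
  {"linear":[0.04,-0.019,-0.018],"turn":0},
  {"linear":[0.04,-0.019,-0.018],"turn":0},
  {"linear":[0.04,-0.019,-0.018],"turn":0},
  {"linear":[0.04,-0.019,-0.018],"turn":0},
  {"linear":[0.04,-0.019,-0.018],"turn":0},
  {"linear":[0.04,-0.019,-0.018],"turn":0},
], jaw=1)

```text
t: 1.2
ee_pos: [552.4, -210.0, 422.4]
orientation: [3.058, 0.717, -0.0]
ft_force: [1.2, -0.4, 0.3]
width: 87.9
grasp_force: 0.0
```

Emit:
arm_command([
  {"linear":[0.024,-0.011,0],"turn":0},
  {"linear":[0.024,-0.011,0],"turn":-0.051},
  {"linear":[0,0,0],"turn":-0.15},
  {"linear":[0,0,0],"turn":-0.15},
  {"linear":[0,0,0],"turn":-0.15},
  {"linear":[0,0,0],"turn":-0.15},
  {"linear":[0,0,0],"turn":-0.15},
  {"linear":[0,0,0],"turn":-0.15},
  {"linear":[0,0,0],"turn":-0.15},
  {"linear":[0,0,0],"turn":-0.15},
])

```text
t: 2.2
ee_pos: [584.8, -170.6, 421.4]
orientation: [-2.052, -2.378, 0.0]
ft_force: [-0.4, 0.5, -0.5]
width: 87.6
grasp_force: 0.0
```

```bash
python3 - <<'E'
from h import *
d=ctrl.get_image("wrist"); cv2.imwrite("pics/w1.png",cv2.convertScaleAbs(d["frame"],alpha=1.3)); o=ctrl.get_obs(); print(o["t"],o["ee_pos"],o["orientation"],o["qpos"])
print(proj(d,[[565,-72.7,260.5],[588.8,-175,255.5],[588,-271,245.5]]))
E
```

```text
2.25 [ 584.78476312 -170.65088896  421.4294909 ] [-2.04275814e+00 -2.38619494e+00  3.58910996e-04] [-3.03453652e-01  2.51731932e-01  1.46177749e+00 -3.39240822e-05
  1.42858538e+00 -4.58226233e-01]
[[249.18620937  87.02034747]
 [257.28044026 183.18384488]
 [245.68223467 251.36596054]]
```

View pics/w1.png

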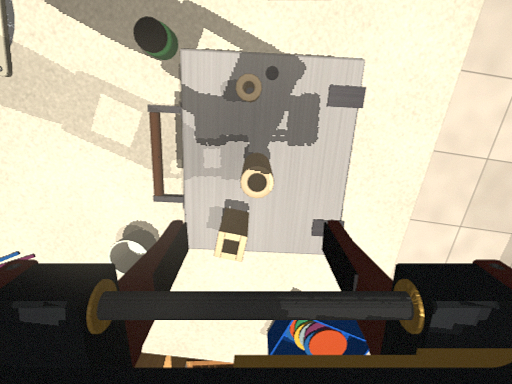

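The wrist view shows thin at (248,88), thick at (257,183), square's top at about (231,247), and the handle at (157,153). This agrees with the top view to about 1 px. Next I measure the square's yaw.

```bash
python3 - <<'E'
from h import *
np.set_printoptions(precision=1,suppress=True)
d=ctrl.get_image("wrist"); crop(d,190,60,300,270,4,"/tmp/x.png"); 
im=cv2.imread("/tmp/x.png"); cv2.imwrite("pics/w1c.png",im[560:840]); 
t=ctrl.get_image("top")
print("sq top",ray(t,364,179.1,245.5), "wrist thin,thick,sq",ray(d,248,87.5,260.5),ray(d,257,182.5,255.5))
w=np.array([ray(t,*p,245.5)[:2] for p in [(356.7,171.3),(372,171.3),(371.3,186),(356.7,187.7)]]);e=np.roll(w,-1,0)-w
print(np.degrees(np.arctan2(e[:,1],e[:,0])),np.linalg.norm(e,axis=1))
E
```

```text
sq top [ 566.5 -268.7  245.5] wrist thin,thick,sq [563.1 -73.5 260.5] [ 588.4 -174.2  255.5]
[-89.  175.8  97.4  -1.2] [37.1 35.6 35.6 39.5]
```

View pics/w1c.png

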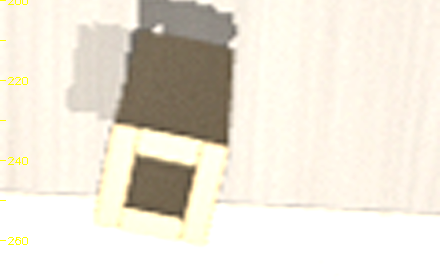

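```bash
python3 - <<'E'
from h import *
np.set_printoptions(precision=1,suppress=True)
d=ctrl.get_image("wrist")
w=np.array([ray(d,*p,245.5)[:2] for p in [(219.3,231),(247,236.5),(242,260.8),(213.8,255.8)]]);e=np.roll(w,-1,0)-w
print(w.mean(0),np.degrees(np.arctan2(e[:,1],e[:,0])),np.linalg.norm(e,axis=1))
E
```

```text
[ 566.8 -266.3] [ -4.6 -93.2 176.4  84.3] [35.9 35.9 37.5 36.6]
```

Emit:
arm_command([
  {"linear":[0.033,-0.002,0.01]},
  {"linear":[0.033,-0.002,0.01]},
  {"linear":[0.0335,-0.003,0.01]},
  {"linear":[0,0,0.04]},
  {"linear":[0,0,0.04]},
  {"linear":[0,0,0.03]},
  {"linear":[0,0,0.025]},
  {"linear":[0,0,0.018]},
  {"linear":[0,0,0]},
  {"linear":[0,0,0]},
])

```text
validation failed for argument at $.se...
```

```bash
python3 - <<'E'
from h import *
o=ctrl.get_obs(); print(o["t"],o["ee_pos"],o["orientation"])
d=ctrl.get_image("wrist"); cv2.imwrite("pics/w2.png",cv2.convertScaleAbs(d["frame"],alpha=1.3)); print(proj(d,[o["ee_pos"],[564,-73,260.5]]))
E
```

```text
2.4 [ 584.85881302 -170.67171121  421.52182633] [-2.06412905e+00 -2.36796065e+00  1.20650978e-04]
[[253.70826943 252.70500186]
 [247.11584349  87.21010322]]
```

View pics/w2.png

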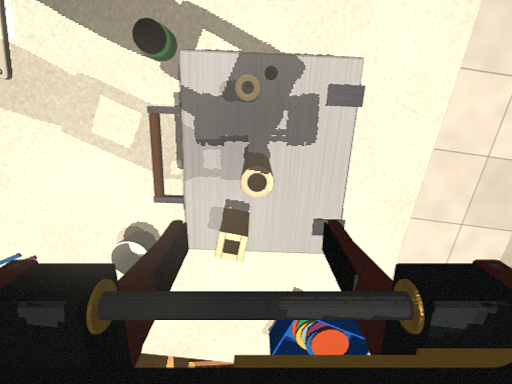

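The move was refused because "turn" is required, so the picture shows the same scene. I'm resending it with "turn".

Emit:
arm_command([
  {"linear":[0.033,-0.002,0.01],"turn":0},
  {"linear":[0.033,-0.002,0.01],"turn":0},
  {"linear":[0.0335,-0.003,0.01],"turn":0},
  {"linear":[0,0,0.04],"turn":0},
  {"linear":[0,0,0.04],"turn":0},
  {"linear":[0,0,0.03],"turn":0},
  {"linear":[0,0,0.025],"turn":0},
  {"linear":[0,0,0.018],"turn":0},
  {"linear":[0,0,0],"turn":0},
  {"linear":[0,0,0],"turn":0},
])

```text
t: 3.45
ee_pos: [564.2, -73.2, 239.0]
orientation: [-2.061, -2.371, 0.0]
ft_force: [0.1, 0.6, 0.5]
width: 87.9
grasp_force: 0.0
```

Emit:
arm_command([
  {"linear":[0,0,0],"turn":0},
  {"linear":[0,0,0],"turn":0},
  {"linear":[0,0,0],"turn":0},
  {"linear":[0,0,0],"turn":0},
  {"linear":[0,0,0],"turn":0},
  {"linear":[0,0,0],"turn":0},
  {"linear":[0,0,0],"turn":0},
  {"linear":[0,0,0],"turn":0},
], jaw=-1)

```text
t: 4.25
ee_pos: [564.0, -73.1, 238.6]
orientation: [-2.059, -2.372, 0.0]
ft_force: [-0.4, -0.4, -0.5]
width: 27.2
grasp_force: 16.7
```

Emit:
arm_command([
  {"linear":[0,0,-0.01],"turn":0},
  {"linear":[0,0,-0.025],"turn":0},
  {"linear":[0.01,0,-0.03],"turn":0},
  {"linear":[0.025,0,-0.015],"turn":0},
  {"linear":[0.03,0,0],"turn":0},
  {"linear":[0.03,0,0],"turn":0},
  {"linear":[0.02,0,0],"turn":0},
  {"linear":[0,0,0],"turn":0},
])

```text
t: 5.05
ee_pos: [547.5, 42.6, 319.4]
orientation: [2.056, 2.375, 0.001]
ft_force: [0.6, -0.1, -0.6]
width: 26.9
grasp_force: 30.0
```

```bash
python3 - <<'E'
from h import *
np.set_printoptions(precision=1,suppress=True)
o=ctrl.get_obs(); print(o["t"],o["ee_pos"],o["grasp_force"],o["width"])
d=ctrl.get_image("wrist"); 
p=proj(d,[[658.5,238.5,55],[677.7,104.4,55],[563.3,85.4,55],[546,223,55]]);print(p)
a=np.floor(p.min(0)-25).astype(int).clip(0); b=np.ceil(p.max(0)+25).astype(int)
b[0]=min(b[0],512);b[1]=min(b[1],384)
crop(d,a[0],a[1],b[0],b[1],4 if (b-a).max()<190 else 3,"pics/w3.png"); print(a,b)
E
```

```text
5.05 [547.5  42.6 319.4] 29.983675628900528 26.883731539504478
[[359.5  28.2]
 [349.1 133.3]
 [269.3 135.1]
 [272.8  27.6]]
[244   2] [385 161]
```

View pics/w3.png

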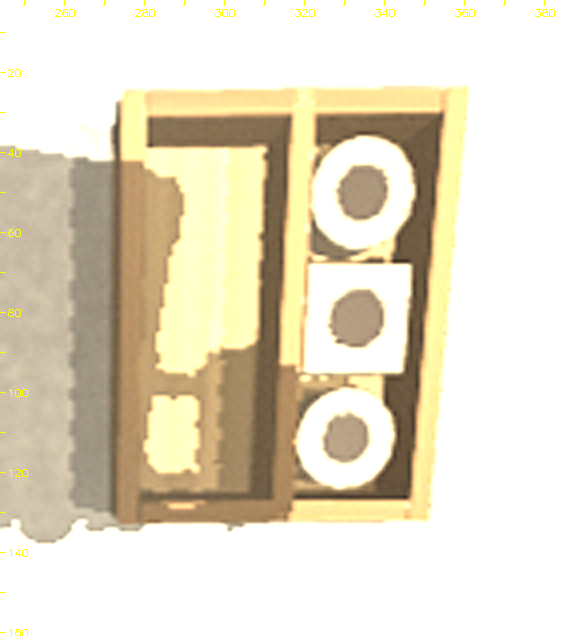

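```bash
python3 - <<'E'
from h import *
np.set_printoptions(precision=1,suppress=True)
d=ctrl.get_image("wrist")
for P in([(122,90),(467,88),(428,520),(118,520)],[(147,114),(291,114),(273,498),(140,497)]):
    w=np.array([ray(d,x/4+244,y/4+2,55)[:2] for x,y in P]);e=np.roll(w,-1,0)-w
    print(w.mean(0),np.degrees(np.arctan2(e[:,1],e[:,0])),np.linalg.norm(e,axis=1))
E
```

```text
[614.1 165.5] [   8.4  -81.2 -171.9   98.7] [112.4 138.4 112.5 137.8]
[590.  162.4] [   8.1  -81.1 -172.3   98.5] [ 47.2 123.   48.  122.7]
```

Emit:
arm_command([
  {"linear":[0.03,0.011,0],"turn":0},
  {"linear":[0.042,0.016,0],"turn":0},
  {"linear":[0.042,0.016,0],"turn":0},
  {"linear":[0.03,0.01,0.01],"turn":0},
  {"linear":[0.0115,0.0045,0.03],"turn":0},
  {"linear":[0,0,0.04],"turn":0},
  {"linear":[0,0,0.04],"turn":0},
  {"linear":[0,0,0.04],"turn":0},
  {"linear":[0,0,0.02],"turn":0},
  {"linear":[0,0,0],"turn":0},
])

```text
t: 6.15
ee_pos: [581.3, 200.9, 135.3]
orientation: [-2.059, -2.369, 0.009]
ft_force: [0.5, -0.1, -0.5]
width: 27.1
grasp_force: 30.0
```

Emit:
arm_command([
  {"linear":[0,0,0.015],"turn":0},
  {"linear":[0,0,0.015],"turn":0},
  {"linear":[0,0,0.01],"turn":0},
  {"linear":[0,0,0.006],"turn":0},
  {"linear":[0,0,0.003],"turn":0},
  {"linear":[0,0,0.0015],"turn":0},
  {"linear":[0,0,0],"turn":0},
])

```text
t: 6.85
ee_pos: [583.1, 202.9, 88.4]
orientation: [2.059, 2.372, 0.001]
ft_force: [0.3, -0.2, -0.8]
width: 27.5
grasp_force: 30.0
```

Emit:
arm_command([
  {"linear":[0.0015,0,0.001],"turn":0},
  {"linear":[0,0,0.001],"turn":0},
  {"linear":[0,0,0.0005],"turn":0},
  {"linear":[0,0,0],"turn":0},
])

```text
t: 7.25
ee_pos: [582.9, 204.4, 86.1]
orientation: [2.059, 2.372, 0.001]
ft_force: [-1.8, -0.5, 3.6]
width: 27.1
grasp_force: 30.0
```

Emit:
arm_command([
  {"linear":[0,0,0],"turn":0},
  {"linear":[0,0,0],"turn":0},
  {"linear":[0,0,0],"turn":0},
  {"linear":[0,0,0],"turn":0},
  {"linear":[0,0,0],"turn":0},
  {"linear":[0,0,-0.02],"turn":0},
  {"linear":[0,0,-0.05],"turn":0},
  {"linear":[0,0,-0.05],"turn":0},
  {"linear":[-0.02,0,-0.045],"turn":0},
  {"linear":[-0.045,0,-0.01],"turn":0},
], jaw=1)

```text
t: 8.25
ee_pos: [594.5, 142.0, 266.8]
orientation: [2.052, 2.372, 0.013]
ft_force: [1.6, -0.4, -0.5]
width: 88.0
grasp_force: 0.0
```

Emit:
arm_command([
  {"linear":[-0.04,0,-0.02],"turn":0},
  {"linear":[-0.01,0,0],"turn":0},
  {"linear":[0,0,0],"turn":0},
])

```text
t: 8.55
ee_pos: [599.0, 89.1, 280.8]
orientation: [2.062, 2.369, 0.001]
ft_force: [0.7, 0.7, -0.6]
width: 88.0
grasp_force: 0.0
```

```bash
python3 - <<'E'
from h import *
o=ctrl.get_obs(); print(o["t"],o["ee_pos"],o["width"])
d=ctrl.get_image("wrist")
crop(d,244,2,394,172,3,"/tmp/a.png")
p=proj(d,[[658.5,238.5,55],[677.7,104.4,55],[563.3,85.4,55],[546,223,55]])
a=np.floor(p.min(0)-20).astype(int).clip(0); b=np.ceil(p.max(0)+20).astype(int);b=np.minimum(b,(512,384))
crop(d,a[0],a[1],b[0],b[1],3,"pics/w4.png"); print(a,b)
E
```

```text
8.55 [599.04412091  89.13707066 280.82966603] 88.03954527906757
[206  35] [340 187]
```

View pics/w4.png

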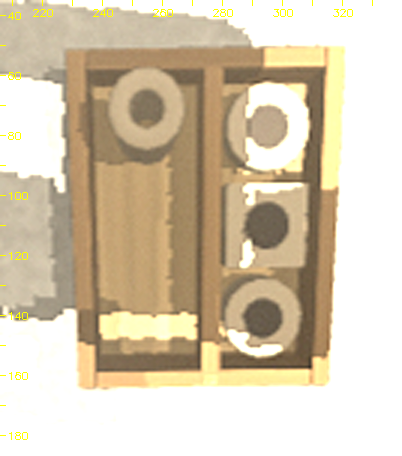

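The thin post stands in the row, its top at about (254.7,71). I'll compute its offset in the row from the rim corners.

```bash
python3 - <<'E'
from h import *
np.set_printoptions(precision=1,suppress=True)
d=ctrl.get_image("wrist"); f=lambda x,y,z: ray(d,x/3+206,y/3+35,z)[:2]
w=np.array([f(*p,55) for p in [(87,68),(205,67),(201,371),(96,371)]]);e=np.roll(w,-1,0)-w
print(w.mean(0),np.degrees(np.arctan2(e[:,1],e[:,0])),np.linalg.norm(e,axis=1),f(146,108,108))
o=np.array([f(*p,55) for p in [(65,48),(344,46),(327,385),(80,388)]]);print(o.mean(0))
E
```

```text
[588.9 164.6] [   8.4  -81.7 -172.1   98.6] [ 47.8 124.6  47.2 124.3] [582.8 205.5]
[612.8 168.2]
```

Emit:
arm_command([
  {"linear":[-0.035,-0.007,-0.01],"turn":0},
  {"linear":[-0.048,-0.009,0],"turn":0},
  {"linear":[-0.048,-0.009,0],"turn":0},
  {"linear":[-0.048,-0.009,0],"turn":0},
  {"linear":[-0.048,-0.009,0],"turn":0},
  {"linear":[-0.032,-0.005,0],"turn":0},
  {"linear":[0,0,0.01],"turn":0},
  {"linear":[0,0,0.02],"turn":0},
  {"linear":[0,0,0.02],"turn":0},
  {"linear":[0,0,0],"turn":0},
])

```text
t: 9.65
ee_pos: [586.0, -170.1, 236.6]
orientation: [-2.053, -2.369, 0.004]
ft_force: [-0.0, -0.5, 0.5]
width: 87.9
grasp_force: 0.0
```

Emit:
arm_command([
  {"linear":[0,0,0],"turn":0},
  {"linear":[0,0,0],"turn":0},
])

```text
t: 9.85
ee_pos: [588.4, -171.9, 241.3]
orientation: [2.057, 2.373, 0.001]
ft_force: [0.3, -0.3, -0.1]
width: 88.0
grasp_force: 0.0
```

Emit:
arm_command([
  {"linear":[-0.0025,0,0.0045],"turn":0},
  {"linear":[0,0,0],"turn":0},
  {"linear":[0,0,0],"turn":0},
])

```text
t: 10.15
ee_pos: [588.2, -175.4, 236.4]
orientation: [2.059, 2.372, 0.0]
ft_force: [-0.4, 0.1, -0.3]
width: 87.8
grasp_force: 0.0
```

Emit:
arm_command([
  {"linear":[0,0,0],"turn":0},
  {"linear":[0,0,0],"turn":0},
  {"linear":[0,0,0],"turn":0},
  {"linear":[0,0,0],"turn":0},
  {"linear":[0,0,0],"turn":0},
  {"linear":[0,0,0],"turn":0},
  {"linear":[0,0,0],"turn":0},
  {"linear":[0,0,0],"turn":0},
  {"linear":[0,0,0],"turn":0},
], jaw=-1)

```text
t: 11.05
ee_pos: [588.1, -175.3, 236.1]
orientation: [-2.059, -2.372, 0.0]
ft_force: [-1.0, 0.2, -0.5]
width: 38.9
grasp_force: 30.0
```

Emit:
arm_command([
  {"linear":[0,0,-0.01],"turn":0},
  {"linear":[0.01,0.002,-0.025],"turn":0},
  {"linear":[0.03,0.0045,-0.01],"turn":0},
  {"linear":[0.045,0.0065,0],"turn":0},
  {"linear":[0.047,0.0065,0],"turn":0},
  {"linear":[0.047,0.0065,0],"turn":0},
  {"linear":[0.047,0.0065,0],"turn":0},
  {"linear":[0.047,0.0065,0],"turn":0},
  {"linear":[0.04,0.006,0],"turn":0},
  {"linear":[0.026,0.004,0],"turn":0},
])

```text
t: 12.05
ee_pos: [588.7, 170.1, 281.9]
orientation: [-2.057, -2.374, -0.001]
ft_force: [0.1, 0.5, -1.1]
width: 39.0
grasp_force: 30.0
```

Emit:
arm_command([
  {"linear":[0,0,0.02],"turn":0},
  {"linear":[0,0,0.04],"turn":0},
  {"linear":[0,0,0.04],"turn":0},
  {"linear":[0,0,0.03],"turn":0},
  {"linear":[0,0,0.005],"turn":0},
  {"linear":[0,0,0],"turn":0},
  {"linear":[0,0,0],"turn":0},
])

```text
t: 12.75
ee_pos: [590.3, 167.5, 148.1]
orientation: [2.059, 2.371, 0.004]
ft_force: [1.3, 0.2, -1.3]
width: 39.4
grasp_force: 30.0
```

Emit:
arm_command([
  {"linear":[0,0,0],"turn":0},
  {"linear":[0,0,0],"turn":0},
])

```text
t: 12.95
ee_pos: [589.9, 167.4, 147.8]
orientation: [2.058, 2.371, 0.004]
ft_force: [0.6, 0.7, -1.7]
width: 39.2
grasp_force: 30.0
```

```bash
python3 - <<'E'
from h import *
o=ctrl.get_obs(); print(o["ee_pos"])
d=ctrl.get_image("side"); p=proj(d,[[588,165,55]])[0]; print(p)
u,v=p.astype(int); crop(d,u-60,v-60,u+60,v+45,5,"pics/s5.png")
E
```

```text
[589.90142196 167.44818747 147.84841438]
[207.25597331 244.09019883]
```

View pics/s5.png

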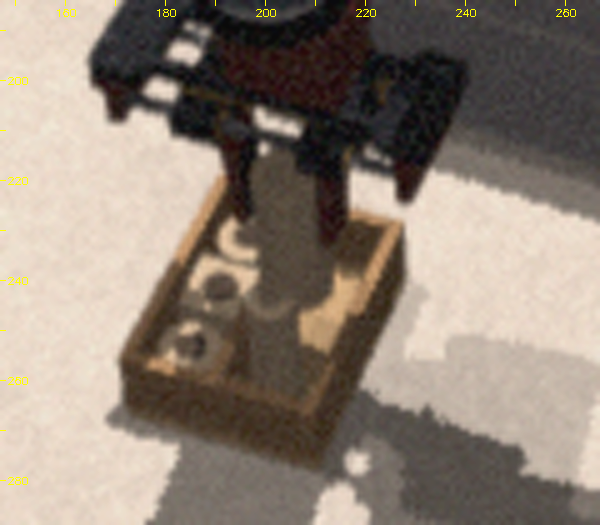

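Side view: the held thick post (265,300 in the crop) is over the free part of the row, clear of the thin one behind it. Lowering it now.

Emit:
arm_command([
  {"linear":[0,-0.0015,0.008],"turn":0},
  {"linear":[0,0,0.015],"turn":0},
  {"linear":[0,0,0.015],"turn":0},
  {"linear":[0,0,0.012],"turn":0},
  {"linear":[0,0,0.007],"turn":0},
  {"linear":[0,0,0.003],"turn":0},
  {"linear":[0,0,0.001],"turn":0},
  {"linear":[0,0,0],"turn":0},
  {"linear":[0,0,0],"turn":0},
])

```text
t: 13.9
ee_pos: [587.9, 167.1, 85.7]
orientation: [2.059, 2.372, 0.001]
ft_force: [0.1, -0.7, -1.6]
width: 39.1
grasp_force: 30.0
```

Emit:
arm_command([
  {"linear":[0,0,0.001],"turn":0},
  {"linear":[0,0,0.001],"turn":0},
  {"linear":[0,0,0.0005],"turn":0},
  {"linear":[0,0,0],"turn":0},
  {"linear":[0,0,0],"turn":0},
])

```text
t: 14.4
ee_pos: [587.8, 167.1, 83.6]
orientation: [2.059, 2.372, 0.001]
ft_force: [-2.5, -1.2, 5.2]
width: 38.9
grasp_force: 30.0
```

Emit:
arm_command([
  {"linear":[0,0,0],"turn":0},
  {"linear":[0,0,0],"turn":0},
  {"linear":[0,0,0],"turn":0},
  {"linear":[0,0,0],"turn":0},
  {"linear":[0,0,0],"turn":0},
  {"linear":[0,0,-0.02],"turn":0},
  {"linear":[0,0,-0.05],"turn":0},
  {"linear":[0,0,-0.05],"turn":0},
  {"linear":[0,0,-0.05],"turn":0},
  {"linear":[-0.02,0,-0.03],"turn":0},
], jaw=1)

```text
t: 15.4
ee_pos: [591.4, 148.8, 287.0]
orientation: [2.055, 2.373, 0.007]
ft_force: [0.4, 0.0, 0.3]
width: 87.8
grasp_force: 0.0
```

Emit:
arm_command([
  {"linear":[-0.048,-0.009,0],"turn":0},
  {"linear":[-0.048,-0.009,0],"turn":0},
  {"linear":[-0.048,-0.009,0],"turn":0},
  {"linear":[-0.048,-0.009,0],"turn":0},
  {"linear":[-0.048,-0.009,0],"turn":0},
  {"linear":[-0.048,-0.009,0],"turn":0},
  {"linear":[-0.048,-0.009,0],"turn":0},
  {"linear":[-0.048,-0.009,0],"turn":0},
  {"linear":[0,0,0],"turn":0.108},
  {"linear":[0,0,0],"turn":0.108},
])

```text
t: 16.4
ee_pos: [572.4, -245.0, 282.3]
orientation: [-2.311, -2.128, 0.0]
ft_force: [-0.1, 0.2, -0.4]
width: 87.7
grasp_force: 0.0
```

Emit:
arm_command([
  {"linear":[0,0,0],"turn":0},
  {"linear":[0,0,0],"turn":0},
  {"linear":[0,0,0],"turn":0},
])

```text
t: 16.7
ee_pos: [573.0, -242.7, 282.7]
orientation: [-2.3, -2.14, 0.0]
ft_force: [0.0, -0.6, -0.4]
width: 88.0
grasp_force: 0.0
```

```bash
python3 - <<'E'
from h import *
o=ctrl.get_obs(); a=np.degrees(np.arctan2(o["orientation"][1],o["orientation"][0])); ty=2*a-90
print(o["t"],o["ee_pos"],ty)
d=ctrl.get_image("wrist"); p=proj(d,[[566.7,-267.5,245.5]])[0]; print(p)
u,v=p.astype(int); crop(d,max(u-60,0),max(v-60,0),u+60,min(v+60,384),4,"pics/w6.png")
E
```

```text
16.7 [ 573.03507498 -242.69973359  282.68051693] -364.14195890943296
[248.18135579 257.31057089]
```

View pics/w6.png

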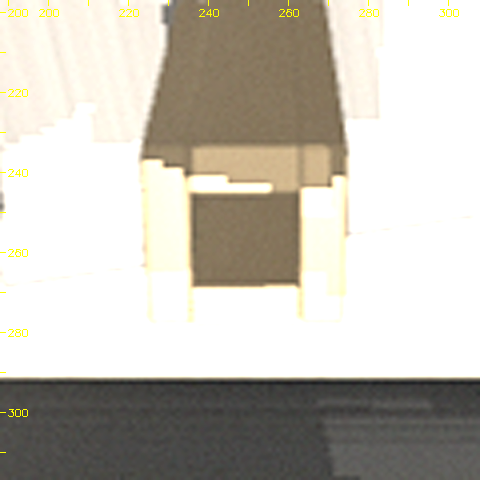

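The square post fills the crop with its edges parallel to the tool, centred at about (249.3,256). It is aligned, and about 1 mm from the estimate.

Emit:
arm_command([
  {"linear":[-0.024,-0.0035,0],"turn":0},
  {"linear":[0,0,0.02],"turn":0},
  {"linear":[0,0,0.02],"turn":0},
  {"linear":[0,0,0.008],"turn":0},
  {"linear":[0,0,0],"turn":0},
  {"linear":[0,0,0],"turn":0},
  {"linear":[0,0,0],"turn":0},
])

```text
t: 17.45
ee_pos: [568.4, -266.9, 235.8]
orientation: [2.301, 2.136, 0.001]
ft_force: [-0.1, -0.1, 0.7]
width: 87.8
grasp_force: 0.0
```

Emit:
arm_command([
  {"linear":[0,0,0],"turn":0},
  {"linear":[0,0,0],"turn":0},
  {"linear":[0,0,0],"turn":0},
  {"linear":[0,0,0],"turn":0},
  {"linear":[0,0,0],"turn":0},
  {"linear":[0,0,0],"turn":0},
  {"linear":[0,0,0],"turn":0},
  {"linear":[0,0,0],"turn":0},
  {"linear":[0,0,0],"turn":0},
], jaw=-1)

```text
t: 18.35
ee_pos: [567.6, -266.7, 234.6]
orientation: [-2.303, -2.136, 0.0]
ft_force: [-0.3, -0.7, -0.2]
width: 38.4
grasp_force: 29.9
```

Emit:
arm_command([
  {"linear":[0,0,-0.01],"turn":0},
  {"linear":[0,0,-0.03],"turn":-0.05},
  {"linear":[0,0,-0.005],"turn":-0.108},
  {"linear":[0,0,0],"turn":-0.058},
  {"linear":[0.02,0.004,0],"turn":0},
  {"linear":[0.035,0.008,0],"turn":0},
  {"linear":[0.045,0.0095,0],"turn":0},
  {"linear":[0.045,0.0095,0],"turn":0},
  {"linear":[0.045,0.0095,0],"turn":0},
  {"linear":[0.045,0.0095,0],"turn":0},
])

```text
t: 19.35
ee_pos: [584.1, -25.3, 280.4]
orientation: [2.059, 2.372, 0.001]
ft_force: [0.4, 0.1, -1.3]
width: 37.7
grasp_force: 29.9
```

Emit:
arm_command([
  {"linear":[0.045,0.0095,0],"turn":0},
  {"linear":[0.045,0.0095,0],"turn":0},
  {"linear":[0.035,0.008,0],"turn":0},
  {"linear":[0.0235,0.005,0.01],"turn":0},
  {"linear":[0,0,0.03],"turn":0},
  {"linear":[0,0,0.04],"turn":0},
  {"linear":[0,0,0.04],"turn":0},
  {"linear":[0,0,0.01],"turn":0},
  {"linear":[0,0,0],"turn":0},
  {"linear":[0,0,0],"turn":0},
])

```text
t: 20.35
ee_pos: [596.3, 124.6, 151.4]
orientation: [2.059, 2.371, 0.003]
ft_force: [-0.5, 0.9, -0.1]
width: 37.7
grasp_force: 29.9
```

Emit:
arm_command([
  {"linear":[0,0,0],"turn":0},
  {"linear":[0,0,0],"turn":0},
])

```text
t: 20.55
ee_pos: [596.1, 124.6, 151.6]
orientation: [2.058, 2.371, 0.004]
ft_force: [0.1, -0.1, -1.7]
width: 38.4
grasp_force: 29.9
```

Emit:
arm_command([
  {"linear":[0,-0.0015,0.008],"turn":0},
  {"linear":[0,0,0.015],"turn":0},
  {"linear":[0,0,0.015],"turn":0},
  {"linear":[0,0,0.014],"turn":0},
  {"linear":[0,0,0.008],"turn":0},
  {"linear":[0,0,0.004],"turn":0},
  {"linear":[0,0,0.001],"turn":0},
  {"linear":[0,0,0],"turn":0},
  {"linear":[0,0,0],"turn":0},
])

```text
t: 21.45
ee_pos: [593.9, 124.3, 85.2]
orientation: [2.059, 2.372, 0.001]
ft_force: [0.1, -0.5, -1.5]
width: 38.1
grasp_force: 29.9
```

Emit:
arm_command([
  {"linear":[0,0,0.0015],"turn":0},
  {"linear":[0,0,0.001],"turn":0},
  {"linear":[0,0,0.001],"turn":0},
  {"linear":[0,0,0],"turn":0},
  {"linear":[0,0,0],"turn":0},
])

```text
t: 21.95
ee_pos: [593.7, 124.3, 82.0]
orientation: [2.059, 2.372, 0.001]
ft_force: [-2.1, -0.7, 5.2]
width: 37.5
grasp_force: 30.0
```

Emit:
arm_command([
  {"linear":[0,0,0],"turn":0},
  {"linear":[0,0,0],"turn":0},
  {"linear":[0,0,0],"turn":0},
  {"linear":[0,0,0],"turn":0},
  {"linear":[0,0,0],"turn":0},
  {"linear":[0,0,-0.02],"turn":0},
  {"linear":[0,0,-0.05],"turn":0},
  {"linear":[0,0,-0.05],"turn":0},
  {"linear":[0,0,-0.05],"turn":0},
  {"linear":[0,0,-0.03],"turn":0.049},
], jaw=1)

```text
t: 22.95
ee_pos: [594.6, 124.5, 285.5]
orientation: [2.116, 2.318, 0.006]
ft_force: [0.7, -0.6, 0.3]
width: 87.7
grasp_force: 0.0
```

Emit:
arm_command([
  {"linear":[-0.035,-0.02,0],"turn":0},
  {"linear":[-0.04,-0.028,0],"turn":0},
  {"linear":[-0.04,-0.028,0],"turn":0},
  {"linear":[-0.04,-0.028,0],"turn":0},
  {"linear":[-0.04,-0.028,0],"turn":0},
  {"linear":[-0.04,-0.028,0],"turn":0},
  {"linear":[-0.02,-0.015,0],"turn":0},
  {"linear":[0,0,0],"turn":0},
  {"linear":[0,0,0],"turn":0},
  {"linear":[0,0,0],"turn":0},
], jaw=-0.2)

```text
t: 23.95
ee_pos: [443.3, -145.1, 281.2]
orientation: [2.116, 2.322, 0.001]
ft_force: [-0.2, 0.5, 0.5]
width: 35.1
grasp_force: 0.0
```

```bash
python3 - <<'E'
from h import *
np.set_printoptions(precision=1,suppress=True)
o=ctrl.get_obs(); a=np.degrees(np.arctan2(o["orientation"][1],o["orientation"][0]));print(o["t"],o["ee_pos"],(2*a-90)%360,o["width"])
t=ctrl.get_image("top"); w=ctrl.get_image("wrist")
crop(t,155,140,235,205,4,"/tmp/a.png",20); A=cv2.imread("/tmp/a.png")
crop(w,0,60,384,320,1,"/tmp/b.png",20); B=cv2.imread("/tmp/b.png")
C=np.zeros((260,710,3),np.uint8); C[:,:320]=A; C[:,326:710]=B; cv2.imwrite("pics/c7.png",C)
# bar by wood colour in the wrist view
print(proj(w,[[432.3,-186,138]]))
for n,d in(("top",t),("wrist",w)):
    hsv=cv2.cvtColor(d["frame"],cv2.COLOR_BGR2HSV); m=cv2.inRange(hsv,(2,90,20),(22,255,200))
    p=proj(d,[[432.3,-186,138]])[0]
    for k in cv2.findContours(m,cv2.RETR_EXTERNAL,cv2.CHAIN_APPROX_NONE)[0]:
        r=cv2.minAreaRect(k)
        if cv2.contourArea(k)>120 and np.hypot(*(np.array(r[0])-p))<60: print(n,r,ray(d,*r[0],138))
E
```

```text
23.95 [ 443.3 -145.1  281.2] 5.304389407715391 35.10664412040452
[[241.2 218.8]]
wrist ((241.60133361816406, 217.05642700195312), (108.06419372558594, 13.549189567565918), 88.65210723876953) [ 432.6 -183.9  138. ]
```

View pics/c7.png

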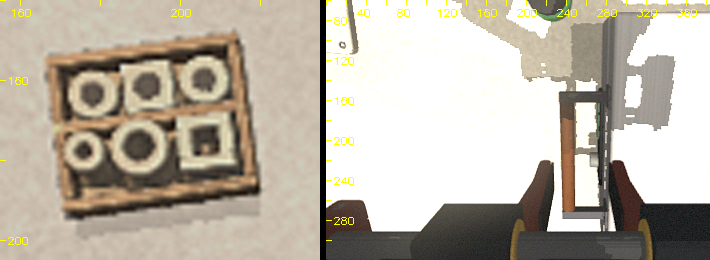

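All three posts stand in the row (left crop: thin, thick and square side by side). The bar is at (241.6,217) in the wrist view, which gives (432.6,-184). I'm going to the handle.

Emit:
arm_command([
  {"linear":[-0.0385,-0.0143,0],"turn":0},
  {"linear":[0,0,0.03],"turn":0},
  {"linear":[0,0,0.03],"turn":0},
  {"linear":[0,0,0.02],"turn":0},
  {"linear":[0,0,0],"turn":0},
  {"linear":[0,0,0],"turn":0},
  {"linear":[0,0,0],"turn":0},
])

```text
t: 24.75
ee_pos: [433.0, -185.4, 202.3]
orientation: [2.115, 2.321, 0.001]
ft_force: [0.1, -0.7, -0.3]
width: 35.2
grasp_force: 0.0
```

```bash
python3 - <<'E'
from h import *
np.set_printoptions(precision=1,suppress=True)
o=ctrl.get_obs(); a=np.degrees(np.arctan2(o["orientation"][1],o["orientation"][0]));print(o["t"],o["ee_pos"],(2*a-90)%360,o["width"])
w=ctrl.get_image("wrist")
hsv=cv2.cvtColor(w["frame"],cv2.COLOR_BGR2HSV); m=cv2.inRange(hsv,(2,90,20),(22,255,200))
print(proj(w,[o["ee_pos"],[432.6,-184,138]]))
for k in cv2.findContours(m,cv2.RETR_EXTERNAL,cv2.CHAIN_APPROX_NONE)[0]:
    r=cv2.minAreaRect(k)
    if cv2.contourArea(k)>120: print(r,ray(w,*r[0],138))
E
```

```text
24.75 [ 433.  -185.4  202.3] 5.320860236433859 35.24829542921677
[[253.8 252.8]
 [253.6 210. ]]
((278.0, 344.0), (48.0, 302.0), 90.0) [ 468.  -317.7  138. ]
((32.5, 343.0), (65.0, 48.0), 0.0) [ 236.1 -337.5  138. ]
((478.0, 341.9999694824219), (65.99998474121094, 49.99999237060547), -0.0) [ 656.7 -298.2  138. ]
((18.62940788269043, 277.58233642578125), (35.685062408447266, 46.097721099853516), 77.47119140625) [ 234.7 -265.3  138. ]
((492.2749328613281, 278.01165771484375), (47.29634475708008, 36.243980407714844), 13.736268043518066) [ 645.8 -228.4  138. ]
((202.8628387451172, 276.9424743652344), (25.200122833251953, 118.4279556274414), 14.620875358581543) [ 394.2 -250.2  138. ]
((307.3721923828125, 276.5506896972656), (118.553466796875, 25.515443801879883), 76.50426483154297) [ 484.8 -241.5  138. ]
((253.0, 208.0), (154.0, 20.0), 90.0) [ 431.9 -182.3  138. ]
```

Centred. Now I descend and grip.

Emit:
arm_command([
  {"linear":[0,0,0.025],"turn":0},
  {"linear":[0,0,0.02],"turn":0},
  {"linear":[0,0,0.013],"turn":0},
  {"linear":[0,0,0.005],"turn":0},
  {"linear":[0,0,0],"turn":0},
  {"linear":[0,0,0],"turn":0},
])

```text
t: 25.4
ee_pos: [432.6, -185.6, 139.0]
orientation: [2.116, 2.32, 0.001]
ft_force: [0.2, 0.8, 0.1]
width: 35.1
grasp_force: 0.0
```

Emit:
arm_command([
  {"linear":[0,0,0],"turn":0},
  {"linear":[0,0,0],"turn":0},
  {"linear":[0,0,0],"turn":0},
  {"linear":[0,0,0],"turn":0},
  {"linear":[0,0,0],"turn":0},
  {"linear":[0,0,0],"turn":0},
], jaw=-1)

```text
t: 26.0
ee_pos: [431.9, -185.6, 138.6]
orientation: [2.117, 2.321, -0.0]
ft_force: [-2.3, 0.5, 6.4]
width: 15.4
grasp_force: 30.0
```

Emit:
arm_command([
  {"linear":[0,0.0006,-0.0077],"turn":0},
  {"linear":[0,0.001,-0.0077],"turn":0},
  {"linear":[0,0.0011,-0.0077],"turn":0},
  {"linear":[0,0.0013,-0.0076],"turn":0},
  {"linear":[0,0.0015,-0.0076],"turn":0},
  {"linear":[0,0.0017,-0.0076],"turn":0},
  {"linear":[0,0.0019,-0.0075],"turn":0},
  {"linear":[0,0.002,-0.0074],"turn":0},
  {"linear":[0,0.0023,-0.0074],"turn":0},
  {"linear":[0,0.0025,-0.0074],"turn":0},
])

```text
t: 27.0
ee_pos: [447.0, -184.0, 214.3]
orientation: [-2.116, -2.321, 0.002]
ft_force: [-3.0, -6.0, -5.3]
width: 15.3
grasp_force: 30.0
```

Emit:
arm_command([
  {"linear":[0,0.0027,-0.0073],"turn":0},
  {"linear":[0,0.0028,-0.0072],"turn":0},
  {"linear":[0,0.0031,-0.0071],"turn":0},
  {"linear":[0,0.0032,-0.007],"turn":0},
  {"linear":[0,0.0034,-0.0069],"turn":0},
  {"linear":[0,0.0036,-0.0069],"turn":0},
  {"linear":[0,0.0038,-0.0068],"turn":0},
  {"linear":[0,0.0039,-0.0067],"turn":0},
  {"linear":[0,0.0041,-0.0066],"turn":0},
  {"linear":[0,0.0043,-0.0064],"turn":0},
])

```text
t: 28.0
ee_pos: [479.8, -180.8, 282.9]
orientation: [-2.113, -2.318, 0.007]
ft_force: [-11.0, -5.9, 1.4]
width: 15.2
grasp_force: 30.0
```

Emit:
arm_command([
  {"linear":[0,0.0044,-0.0063],"turn":0},
  {"linear":[0,0.0046,-0.0062],"turn":0},
  {"linear":[0,0.0048,-0.0061],"turn":0},
  {"linear":[0,0.005,-0.006],"turn":0},
  {"linear":[0,0.0051,-0.0058],"turn":0},
  {"linear":[0,0.0052,-0.0057],"turn":0},
  {"linear":[0,0.0054,-0.0056],"turn":0},
  {"linear":[0,0.0055,-0.0054],"turn":0},
  {"linear":[0,0.0057,-0.0053],"turn":0},
  {"linear":[0,0.0058,-0.0051],"turn":0},
])

```text
t: 29.0
ee_pos: [529.5, -176.2, 342.4]
orientation: [-2.113, -2.316, 0.01]
ft_force: [-24.0, -2.2, 20.4]
width: 15.3
grasp_force: 30.0
```

Emit:
arm_command([
  {"linear":[0,0,0],"turn":0},
  {"linear":[0,0,0],"turn":0},
  {"linear":[0,0,0],"turn":0},
  {"linear":[0,0,0],"turn":0},
  {"linear":[0,0,0],"turn":0},
])

```text
t: 29.5
ee_pos: [530.1, -176.2, 342.8]
orientation: [-2.114, -2.318, 0.008]
ft_force: [-20.5, -2.7, 18.9]
width: 15.0
grasp_force: 30.0
```

```bash
python3 - <<'E'
from h import *
o=ctrl.get_obs(); print(o["t"],o["ee_pos"],o["ft_force"],o["grasp_force"],o["width"],abs(o["qvel"]).max())
h=np.array([432,-185.6])+295*np.array([.9957,.0925]); d=np.linalg.norm(h-o["ee_pos"][:2]); print("lid angle deg",np.degrees(np.arctan2(o["ee_pos"][2]-115.5,d))-4.36, np.hypot(d,o["ee_pos"][2]-115.5))
E
```

```text
29.5 [ 530.10607087 -176.1843651   342.84876488] [-20.49785512  -2.68528895  18.91848986] 30.01954346895218 15.047596516407816 0.001457864709990604
lid angle deg 44.81143112281639 300.4599357241578
```

Emit:
arm_command([
  {"linear":[0,-0.001,-0.001],"turn":0},
  {"linear":[0,-0.001,-0.001],"turn":0},
  {"linear":[0,0,0],"turn":0},
  {"linear":[0,0,0],"turn":0},
  {"linear":[0,0,0],"turn":0},
  {"linear":[0,0,0],"turn":0},
  {"linear":[0,0,0],"turn":0},
  {"linear":[0,0,0],"turn":0},
])

```text
t: 30.3
ee_pos: [530.3, -176.1, 343.2]
orientation: [-2.115, -2.32, 0.003]
ft_force: [-8.0, -2.7, 4.9]
width: 15.4
grasp_force: 30.0
```

```bash
python3 - <<'E'
from workcell import ctrl
o=ctrl.get_obs(); print(o["ee_pos"],o["grasp_force"],abs(o["qvel"]).max()); print(ctrl.close_job())
E
```

```text
[ 530.25172823 -176.14384225  343.16567456] 30.01614421606064 0.002807806686141882
the job is handed in; nothing more can be done
None
```

The three posts stand upright in the box's empty row, and the arm is holding the lid steady by its handle at about 45° (worked out from the arm position, not a picture); the job is handed in with no verdict returned, and I viewed 11 pictures, one over the limit of 10.

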